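# Turn the inspection fixture once round under the scanner and clamp it

## Task

Scan the green housing: by its upright black handle, turn the sloping disc counterclockwise (as seen looking down on it) up to the red pointer, and from there through one complete turn more, so that the handle passes under the scanner head and comes back to stand in line with the red pointer. Then swing the orange cam lever over until it snaps past centre and clamps, so that the disc stays on the mark, and let go of everything. Leave the loose things on the bench where they are.

Things in the scene. Friction and masses are not known exactly. Their poses are not given: they have to be found in the camera images.
- fixture: Fixed stand; origin on the bench under its plate's middle, z up, yaw varies. Its dark steel plate (300 x 340 mm) is tilted 24 degrees, rising to the body's +x: outward normal (-0.407, 0, 0.914), 'uphill' (0.914, 0, 0.407) in this frame. It reaches 150 mm up- and downhill, 200 mm to -y, 140 mm to +y. Heights 'above the plate' are along the normal. Sites on the stand have this body's axes.
- scanner (a point): Middle of the underside of the white scanner head (70 x 150 x 50 mm, lens 10 mm lower), 400 mm above the bench; it spans the body's x +42 to +112 mm, y -75 to +75, on a mast at x +160. It overhangs the disc's uphill half: a vertical tool cannot follow the handle under it, a tool pointing straight at the plate (24 degrees from vertical) clears it.
- disc_axis (a point): Fixed point on the disc's turning axis at the plate's top surface, 155 mm above the bench. The axis is the plate's normal. The aluminium disc is 180 mm across, its top 26 mm above the plate; the green housing nested on it reaches 46 mm above the plate.
- disc (a joint): Disc angle, rad, growing counterclockwise seen from above. 0: handle straight downhill, at the pointer; it counts on: 6.283 is one turn later, at the pointer again. At q the handle is 70 mm x (-cos q uphill, -sin q to the body's +y) from the axis. Starts between -1.1 and -0.25; stops at -1.6 and 7.6. Stiff: about 2 to 3 N at the handle; stays where it is left.
- handle (a point): Middle of the handle's grip, 85 mm above the plate, 70 mm from the disc's axis; turns with the disc. The handle is a round black post, 28 mm across, parallel to the axis, 36 to 105 mm above the plate, a little narrower at the top; it spins freely on its pin, so a gripper can carry it round without turning. A red stripe on the disc runs from it to the rim.
- pointer (a point): Tip of the red pointer (8 mm high, 12 mm wide) on the plate just outside the disc's rim, straight downhill of the axis, 96 mm from it.
- lever_pivot (a point): Fixed point on the lever's pivot axis (parallel to the normal) at the lever arm's mid-height, 75 mm above the plate, 150 mm to -y and 10 mm downhill of the disc's axis. Under it a grey round housing, radius 24 mm; a blue shoe beside it moves to the disc's rim as the lever closes.
- lever_tip (a point): Outer end of the lever, 115 mm from the pivot, 75 mm above the plate. The arm is a steel bar 18 mm wide and high (66 to 84 mm above the plate); its outer 45 mm are an orange grip 22 mm wide and high.
- clamp_lever (a joint): Cam lever angle, rad; it swings parallel to the plate, clockwise from above. 0: open, pointing to the body's -y; stop at 1.5: clamped, pointing nearly straight downhill. At q it points along (-sin q uphill, -cos q to +y). Sprung: 85 mm from the pivot it takes up to 7 N until its centre at 1.1, then snaps to 1.5 and stays; let go earlier it springs back.
- parts_bin: Loose open black two-compartment bin, 160 x 110 x 50 mm, origin under its centre. Leave alone.
- driver: Loose black-handled screwdriver, 170 mm long, lying on the bench, origin on its underside. Leave alone.
- cover: Loose green cover with grey ribs, 100 x 65 x 16 mm, origin under its centre. Leave alone.
- cleaner: Loose white jar with a blue cap, 60 mm diameter, 120 mm tall, standing, origin under its centre. Leave alone.

How it is judged:
By the outcome, as a careful person would: the job done as asked, in the order asked, and still so for the second after the job is handed in, with the robot touching nothing.
It also fails if it takes over 66 s, if anything falls off the work surface, if the arm or the gripper's body presses on something with over 40 N, if the wrist force passes 120 N, or if a joint passes its speed limit or range.

## Robot

A 7-joint arm with a two-finger parallel gripper is mounted at the origin on the work surface. World frame = base frame: x ahead of the robot, y to its left, z up, the work surface at z = 0. Lengths are in mm, angles in rad, forces in N, time in s.
With the tool pointing down it reaches from about 400 to 850 mm from the base axis. Payload 4.4 kg.
Tool frame: the origin (TCP) lies at the very end of the fingers, on their centre line; the grasp point (between the pads) lies 19 mm behind it; z points along the fingers, y is the direction in which the jaws open and shut (so a half turn about z gives the same grasp; the last joint's range is limited). The gripper opens to 94 mm and grips with 3 to 60 N. Pads are 16 mm wide; open, the fingers measure 119 mm over their backs; the gripper's body (75 mm by 177 mm) begins 78 mm behind the grasp point.
Start: joints at [-1.223, 0.628, 0.038, 1.517, -0.027, 0.996, -0.02], TCP at [261.337, 595.165, 205.478] pointing down, gripper open.
Joint ranges: [-3.06, 3.06], [-0.37, 2.12], [-1.25, 1.32], [0.18, 2.47], [-1.1, 4.24], [0.23, 1.98], [-2.94, 2.94]. Speed limits (rad/s): [2.57, 2.57, 3.14, 3.14, 3.14, 3.14, 3.14].

## Interface

Orientations are given as a 3x3 rotation matrix whose columns are the frame's x, y, z axes.
In Python, from workcell import arm gives the robot as it stands.
- The arm moves only by the shell command python3 -m inch 'ROWS'. ROWS is JSON, a list of rows, each a list of 3 entries, a list of its own where there are three numbers: the shift along the tool's x, y, z as a fraction of full scale, then the turn, a rotation vector about the tool's x, y, z as a fraction of full scale, then the closure in counts, from 0 (fully open) to 255 (shut). In form: [[[tx, ty, tz], [rx, ry, rz], gripper], ...]. A call has exactly 10 rows; each row is the pose to reach, as a shift and turn from the pose measured when the call began, along the tool's axes at that moment, turning the shorter way round; what a row does not reach only later rows make up. Full scale, the value 1, is 0.4 m for a shift and 360 degrees for a turn. A row lasts 1/12 s, in which the tool goes at most 41.7 mm and 7.16 degrees, less where a joint would pass 70% of its speed; a pose out of reach is approached as far as the arm can. A call with a number of a shift or a turn outside -1 to 1 is refused whole. A call with a gripper value outside its range is refused whole. The fingers move at their own pace and stop on an object; the grip force is fixed at half the most. Time passes only in rows, so rows that repeat a pose let the fingers close, or fill a call up. It gives the time, the measured TCP pose, the force and the opening at its end, in the units of the state.
- arm.read_state(): the state, without advancing time (a new reading comes with each control period).
- arm.capture(name): name is "scene" or "side" or "wrist"; returns the picture (480x640x3 uint8, blue, green, red); there is no depth.
- arm.camera_info(name): a dict with "fx", "fy", "cx", "cy" (pixels), "extrinsics" (4x4, takes a point from camera to world coordinates); the wrist camera has in their place "hand_eye" (4x4, takes a point from camera to tool coordinates, whose origin is the TCP and whose axes are the flange's). Camera axes: x right, y down, z forward; pixel columns grow to the right and rows downward; lengths in mm; the calibration is good to about 2 mm. A picture is of the moment at which its call begins: read the wrist's pose just before it. camera_info takes no time and is no camera call.
- arm.sign_off(): hands the job in, once; it reports no verdict.
Trained networks look in the newest picture that a camera, given by its name, has taken for a name from the list of things; names that differ only in an ending like _2 or _b are one class to them, and where a whole thing is asked for, a point or a joint stands for the part that bears it (a point fixed in the world has none). Each returns a list of dicts, best first, with "conf" (0 to 1); they miss things now and then, are a little off and sometimes report something else, mostly with a low value. They report only what shows in the picture. A call takes as long as a camera call.
- arm.recognise(camera, thing): "extent" ([left, top, width, height] in pixels, round what is visible of it).
- arm.cut_out(camera, thing): "region" (480x640 bool, what is visible of it) and "extent" ([left, top, width, height] in pixels, round what is visible of it).
- arm.tip_of(camera, thing): "at" ([column, row] in pixels: a listed point, or the origin of a listed thing).
The state is a dict: "time_s": time; "joint_positions": joint angles; "joint_vel": joint speeds; "joint_torque": joint torques, N m; "tool_pos": TCP position; "orientation": TCP orientation; "ft_force": force on the tool from outside, world axes, zero at the start; "torque": the same for the moment, N m; "finger_gap": finger opening in mm.
Only numpy, scipy, OpenCV 4.12 (cv2) and the standard library are available. Lean on these libraries where they do the work, as an engineer would, in place of code of your own. Each camera call takes 0.05 s, during which the arm holds its last target.

## Working session

There is one attempt and no reset: what is moved stays moved. The work goes in short steps, Python scripts to look and compute and a shell command to move; the robot and the scene stay as the last step left them, time stands still between calls to the robot, and variables do not carry over. Pictures are saved under pics/ and viewed, and the job is handed in when it is done.

```bash
ls; mkdir -p pics
cat > h.py <<'E'
import numpy as np, cv2
from workcell import arm
def info(n):
    return arm.camera_info(n)
def project(n,P):
    c=info(n); E=np.array(c['extrinsics']); p=np.linalg.inv(E)@np.append(P,1)
    return np.array([c['fx']*p[0]/p[2]+c['cx'],c['fy']*p[1]/p[2]+c['cy']])
def ray(n,uv):
    c=info(n);E=np.array(c['extrinsics']);d=E[:3,:3]@np.array([(uv[0]-c['cx'])/c['fx'],(uv[1]-c['cy'])/c['fy'],1])
    return E[:3,3],d/np.linalg.norm(d)
E
python3 - <<'E'
from h import *
s=arm.read_state(); print(s['time_s'],s['tool_pos'],s['orientation'],s['finger_gap'])
for n in ['scene','side']:
    im=arm.capture(n); cv2.imwrite(f'pics/{n}0.png',im)
    print(n,info(n)['extrinsics'],info(n)['fx'])
    for t in ['scanner','disc_axis','handle','pointer','lever_pivot','lever_tip','fixture']:
        print(t,[(np.round(r['at'],1).tolist(),round(r['conf'],2)) for r in arm.tip_of(n,t)[:2]])
print(info('wrist'))
E
```

```text
pics
0.0 [261.06295321 594.53898238 204.55863543] [[-9.15597251e-01  4.02095899e-01 -7.49406481e-04]
 [ 4.02096597e-01  9.15595615e-01 -1.73099615e-03]
 [-9.87316322e-06 -1.88622911e-03 -9.99998221e-01]] 93.73102537384885
scene [[-4.49949664e-01  8.00126823e-01 -3.96664048e-01  1.22543668e+03]
 [ 8.93017065e-01  3.99078257e-01 -2.07983332e-01  3.86054892e+02]
 [-8.11304585e-03 -4.47809795e-01 -8.94092035e-01  1.92833395e+03]
 [ 0.00000000e+00  0.00000000e+00  0.00000000e+00  1.00000000e+00]] 609.3987517245962
scanner [([268.0, 236.6], 0.71)]
disc_axis [([304.9, 276.7], 0.6)]
handle [([322.7, 247.0], 0.93)]
pointer [([319.6, 255.6], 0.64)]
lever_pivot [([269.0, 237.5], 0.65)]
lever_tip [([238.9, 219.3], 0.89)]
fixture []
side [[ 7.63452845e-01 -3.80331709e-01  5.22003396e-01 -1.28337743e+02]
 [-6.45762293e-01 -4.63819040e-01  6.06517073e-01 -7.23809873e+02]
 [ 1.14374391e-02 -8.00137294e-01 -5.99707842e-01  9.23911448e+02]
 [ 0.00000000e+00  0.00000000e+00  0.00000000e+00  1.00000000e+00]] 440.20293626945283
scanner [([382.7, 147.8], 0.71)]
disc_axis [([381.9, 148.2], 0.66), ([356.8, 234.5], 0.63)]
handle [([324.7, 225.4], 0.92)]
pointer [([334.1, 254.7], 0.95)]
lever_pivot [([383.5, 247.2], 0.93), ([326.7, 399.9], 0.73)]
lever_tip [([414.4, 268.3], 0.63), ([218.5, 268.0], 0.6)]
fixture [([350.8, 274.4], 0.81), ([215.1, 269.8], 0.65)]
{'fx': 423.7482636307372, 'fy': 423.7482636307372, 'cx': 322.7519197595765, 'cy': 244.45955258610587, 'hand_eye': array([[-6.16596599e-04, -9.60354617e-01, -2.78780612e-01,
         8.17143606e+01],
       [ 9.99999806e-01, -5.66963119e-04, -2.58665156e-04,
        -7.89463218e-01],
       [ 9.03519516e-05, -2.78780717e-01,  9.60354780e-01,
        -1.79460602e+02],
       [ 0.00000000e+00,  0.00000000e+00,  0.00000000e+00,
         1.00000000e+00]])}
```

View pics/scene0.png

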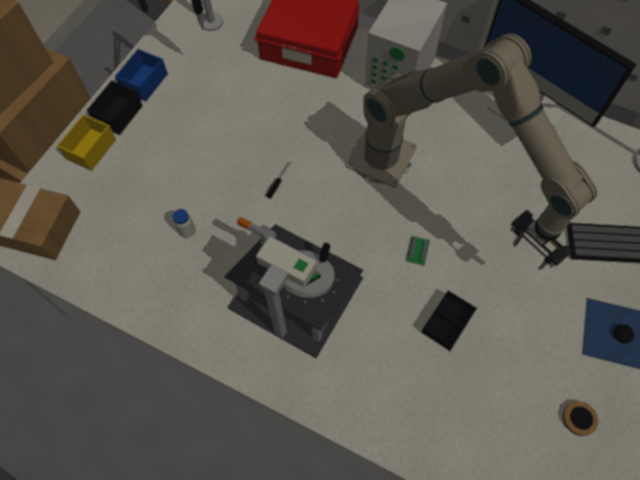

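View pics/side0.png

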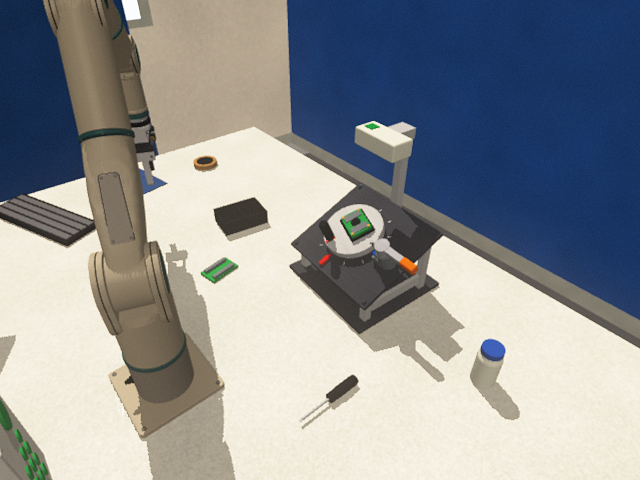

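```bash
cat >> h.py <<'E'
A=np.deg2rad(24)
UP=np.array([np.cos(A),0,np.sin(A)]);NN=np.array([-np.sin(A),0,np.cos(A)]);Y=np.array([0,1.,0])
def model(x,y,yaw,q,ql=0.):
    R=np.array([[np.cos(yaw),-np.sin(yaw),0],[np.sin(yaw),np.cos(yaw),0],[0,0,1]])
    a=np.array([0,0,155.])
    piv=a-10*UP-150*Y+75*NN
    d=dict(disc_axis=a,handle=a+85*NN+70*(-np.cos(q)*UP-np.sin(q)*Y),pointer=a-96*UP,
      lever_pivot=piv,lever_tip=piv+115*(-np.sin(ql)*UP-np.cos(ql)*Y),scanner=np.array([77,0,400.]))
    for i,(u,v) in enumerate([(150,140),(150,-200),(-150,140),(-150,-200)]): d[f'c{i}']=a+u*UP+v*Y
    return {k:R@p+np.array([x,y,0]) for k,p in d.items()},R
E
python3 - <<'E'
from h import *
from scipy.optimize import least_squares
obs=[('scene','handle',(322.7,247)),('scene','lever_tip',(238.9,219.3)),('scene','pointer',(319.6,255.6)),
('side','handle',(324.7,225.4)),('side','pointer',(334.1,254.7)),('side','lever_pivot',(383.5,247.2)),('side','lever_tip',(414.4,268.3)),('side','scanner',(382.7,147.8)),('side','disc_axis',(356.8,234.5))]
def res(p):
    m,_=model(*p); return np.concatenate([project(n,m[k])-np.array(o) for n,k,o in obs])
best=None
for yaw in np.arange(-3,3.2,.5):
    r=least_squares(res,[700,0,yaw,-.6],loss='soft_l1',x_scale=[100,100,.3,.3])
    if best is None or r.cost<best.cost: best=r
print(best.x,best.cost); print(np.round(best.fun.reshape(-1,2),1))
m,_=model(*best.x)
for n in ['scene','side']:
    im=cv2.imread(f'pics/{n}0.png')
    for k,p in m.items():
        u=project(n,p); cv2.circle(im,tuple(int(round(v)) for v in u),2,(255,0,255),-1)
    cv2.imwrite(f'pics/{n}0m.png',cv2.resize(im[100:400,180:500],None,fx=1.8,fy=1.8))
E
```

```text
Traceback (most recent call last):
  File "h.py", line 6, in project
    c=info(n); E=np.array(c['extrinsics']); p=np.linalg.inv(E)@np.append(P,1)
  File "h.py", line 4, in info
    return arm.camera_info(n)
           ~~~~~~~~~~~~~~~^^^
ValueError: time passes only in moves, steps and waits
```

```bash
python3 - <<'E'
s=open('h.py').read()
s=s.replace("def info(n):\n    return arm.camera_info(n)","_c={}\ndef info(n):\n    if n not in _c: _c[n]=arm.camera_info(n)\n    return _c[n]")
open('h.py','w').write(s)
E
cat > fit.py <<'E'
from h import *
from scipy.optimize import least_squares
obs=[('scene','handle',(322.7,247)),('scene','lever_tip',(238.9,219.3)),('scene','pointer',(319.6,255.6)),
('side','handle',(324.7,225.4)),('side','pointer',(334.1,254.7)),('side','lever_pivot',(383.5,247.2)),('side','lever_tip',(414.4,268.3)),('side','scanner',(382.7,147.8)),('side','disc_axis',(356.8,234.5))]
def res(p):
    m,_=model(*p); return np.concatenate([project(n,m[k])-np.array(o) for n,k,o in obs])
best=None
for yaw in np.arange(-3,3.2,.5):
    r=least_squares(res,[700,0,yaw,-.6],loss='soft_l1',x_scale=[100,100,.3,.3])
    if best is None or r.cost<best.cost: best=r
print(best.x,best.cost); print(np.round(best.fun.reshape(-1,2),1))
m,_=model(*best.x)
for n in ['scene','side']:
    im=cv2.resize(cv2.imread(f'pics/{n}0.png')[100:350,200:450],None,fx=2.4,fy=2.4)
    for k,p in m.items():
        u=(project(n,p)-[200,100])*2.4; cv2.circle(im,tuple(int(round(v)) for v in u),3,(255,0,255),-1)
    cv2.imwrite(f'pics/{n}0m.png',im)
E
python3 fit.py
```

```text
[ 6.14601086e+02 -1.07236685e+00 -6.19805159e-02 -2.76663720e-01] 13.39883755661732
[[ 1.1  0.8]
 [-1.7 -0.3]
 [-2.   3.1]
 [ 0.8  1.9]
 [-2.7 -0.2]
 [-1.  -0.6]
 [ 0.7  2.4]
 [-0.1  1.8]
 [-1.3 -1.5]]
```

View pics/scene0m.png

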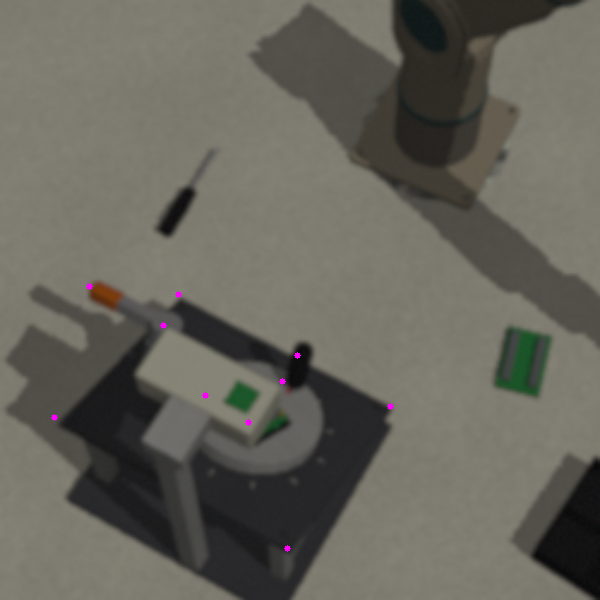

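View pics/side0m.png

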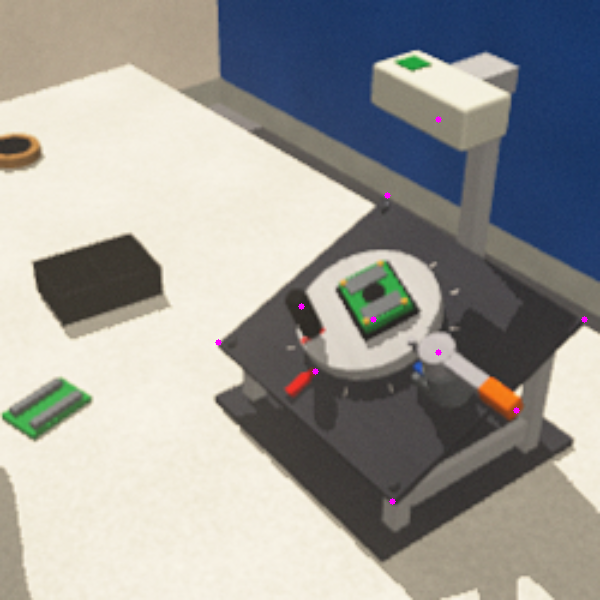

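```bash
cat >> h.py <<'E'
from scipy.spatial.transform import Rotation as Ro
def rel(p,R,s=None):
    s=s or arm.read_state(); R0=np.array(s['orientation']);p0=np.array(s['tool_pos'])
    return R0.T@(p-p0)/400, Ro.from_matrix(R0.T@R).as_rotvec()/(2*np.pi)
def Rtool(Rb): return Rb@np.stack([-UP,Y,-NN],1)
def show(p,R):
    t,r=rel(p,R); print(np.round(t,4).tolist(),np.round(r,4).tolist(),'deg',round(np.linalg.norm(r)*360,1),'mm',round(np.linalg.norm(t)*400,1))
E
python3 - <<'E'
from h import *
m,Rb=model(614.6,-1,-.062,-.3)
N=Rb@NN
show(m['handle']+N*(-19+130),Rtool(Rb)); print(m['handle'],m['handle']+N*(-19+130))
E
```

```text
[-1.0597, -1.0822, -0.2535] [-0.0117, -0.066, -0.0552] deg 31.2 mm 614.3
[520.40089835  25.57407679 205.45143894] [475.33987718  28.37144538 306.85498474]
```

```bash
python3 -m inch '[[[-0.05,-0.05,-0.05],[0,-0.006,-0.005],0],[[-0.1,-0.1,-0.1],[-0.001,-0.012,-0.01],0],[[-0.16,-0.16,-0.15],[-0.002,-0.018,-0.015],0],[[-0.22,-0.22,-0.18],[-0.003,-0.024,-0.02],0],[[-0.28,-0.28,-0.2],[-0.004,-0.03,-0.025],0],[[-0.34,-0.34,-0.22],[-0.005,-0.036,-0.03],0],[[-0.4,-0.4,-0.24],[-0.006,-0.04,-0.034],0],[[-0.46,-0.46,-0.25],[-0.007,-0.044,-0.038],0],[[-0.52,-0.52,-0.25],[-0.008,-0.05,-0.042],0],[[-0.58,-0.58,-0.25],[-0.009,-0.055,-0.046],0]]'
python3 - <<'E'
from h import *
m,Rb=model(614.6,-1,-.062,-.3)
N=Rb@NN
show(m['handle']+N*(-19+130),Rtool(Rb)); print(np.round(arm.read_state()['joint_positions'],2))
E
```

```text
time_s: 1.63
tool_pos: [380.9, 288.3, 306.1]
orientation: [[-0.932, 0.119, 0.342], [0.114, 0.993, -0.035], [-0.344, 0.007, -0.939]]
ft_force: [0.2, -0.3, 0.7]
finger_gap: 93.9
[-0.2949, -0.617, 0.1014] [-0.0024, -0.0108, -0.0089] deg 5.1 mm 276.5
[-1.1   0.16  0.18  2.06  0.39  0.78  0.27]
```

```bash
python3 -m inch '[[[-0.04,-0.08,0.01],[0,-0.003,-0.002],0],[[-0.08,-0.16,0.02],[-0.001,-0.006,-0.004],0],[[-0.12,-0.24,0.04],[-0.002,-0.01,-0.008],0],[[-0.16,-0.32,0.05],[-0.0024,-0.0108,-0.0089],0],[[-0.2,-0.4,0.07],[-0.0024,-0.0108,-0.0089],0],[[-0.24,-0.48,0.08],[-0.0024,-0.0108,-0.0089],0],[[-0.27,-0.55,0.09],[-0.0024,-0.0108,-0.0089],0],[[-0.295,-0.617,0.1014],[-0.0024,-0.0108,-0.0089],0],[[-0.295,-0.617,0.1014],[-0.0024,-0.0108,-0.0089],0],[[-0.295,-0.617,0.1014],[-0.0024,-0.0108,-0.0089],0]]'
cat >> h.py <<'E'
def wristE(s=None):
    s=s or arm.read_state(); T=np.eye(4);T[:3,:3]=s['orientation'];T[:3,3]=s['tool_pos']
    return T@np.array(arm.camera_info('wrist')['hand_eye'])
def pw(E,P):
    c=info('wrist'); p=np.linalg.inv(E)@np.append(P,1); return np.array([c['fx']*p[0]/p[2]+c['cx'],c['fy']*p[1]/p[2]+c['cy']])
E
python3 - <<'E'
from h import *
s=arm.read_state();E=wristE(s)
im=arm.capture('wrist');np.save('E1.npy',E);cv2.imwrite('pics/w1.png',im)
for t in ['disc_axis','handle','pointer','lever_pivot','lever_tip']:
    print(t,[(np.round(r['at'],1).tolist(),round(r['conf'],2)) for r in arm.tip_of('wrist',t)[:2]])
m,Rb=model(614.6,-1,-.062,-.277)
for k,p in m.items():
    u=pw(E,p);print(k,u.round(1))
    cv2.circle(im,tuple(int(round(v)) for v in u),3,(255,0,255),-1)
cv2.imwrite('pics/w1m.png',im)
E
```

```text
time_s: 2.47
tool_pos: [475.4, 26.7, 307.1]
orientation: [[-0.911, 0.066, 0.406], [0.061, 0.998, -0.027], [-0.407, 0.0, -0.913]]
ft_force: [0.2, -0.1, -0.8]
finger_gap: 94.0
disc_axis []
handle [([323.1, 236.5], 0.87)]
pointer [([300.1, 179.6], 0.84)]
lever_pivot [([107.7, 306.4], 0.68)]
lever_tip [([308.5, 192.0], 0.41)]
disc_axis [304.2 284.3]
handle [324.3 240. ]
pointer [302.4 183.1]
lever_pivot [106.  308.7]
lever_tip [-42.3 309.2]
scanner [295.3 652. ]
c0 [440.3 417.6]
c1 [116.1 418.5]
c2 [466.  118.8]
c3 [ 66.5 120.7]
```

View pics/w1m.png

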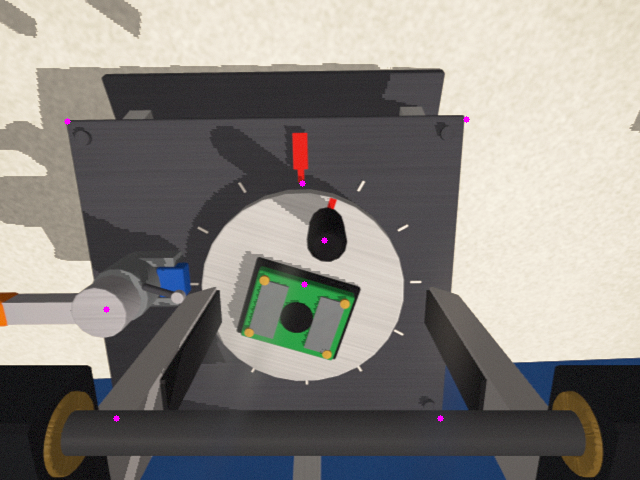

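```bash
cat > fit2.py <<'E'
from h import *
from scipy.optimize import least_squares
E=np.load('E1.npy')
im=cv2.imread('pics/w1.png'); cv2.imwrite('pics/w1z.png',cv2.resize(im[100:300,200:400],None,fx=3,fy=3,interpolation=cv2.INTER_CUBIC))
obs=[('handle',(323.1,236.5)),('pointer',(301,180)),('lever_pivot',(107,307)),('c2',(464.5,117)),('c3',(66.5,121.5)),
 ('L',(202.5,None)),('R',(404,None)),('T',(None,190)),('B',(None,381))]
def res(p):
    m,R=model(*p); out=[]
    ph=np.linspace(0,2*np.pi,180)
    rim=np.array([pw(E,m['disc_axis']+R@(26*NN+90*(np.cos(t)*UP+np.sin(t)*Y))) for t in ph])
    for k,o in obs:
        if k in 'LRTB': out.append({'L':rim[:,0].min(),'R':rim[:,0].max(),'T':rim[:,1].min(),'B':rim[:,1].max()}[k]-(o[0] or o[1]))
        else: out+=list(pw(E,m[k])-np.array(o))
    return np.array(out)
r=least_squares(res,[614.6,-1,-.062,-.277],loss='soft_l1',x_scale=[100,100,.3,.3])
print(r.x,r.cost,np.round(r.fun,1))
E
python3 fit2.py
```

```text
[ 6.12164125e+02 -1.41878711e-01 -4.89363161e-02 -2.71951927e-01] 7.456412002906025 [-0.1  0.4  0.8  0.7 -1.   1.3  1.3 -3.1 -1.1 -0.7 -0.6  1.3  2.2  0.4]
```

View pics/w1z.png

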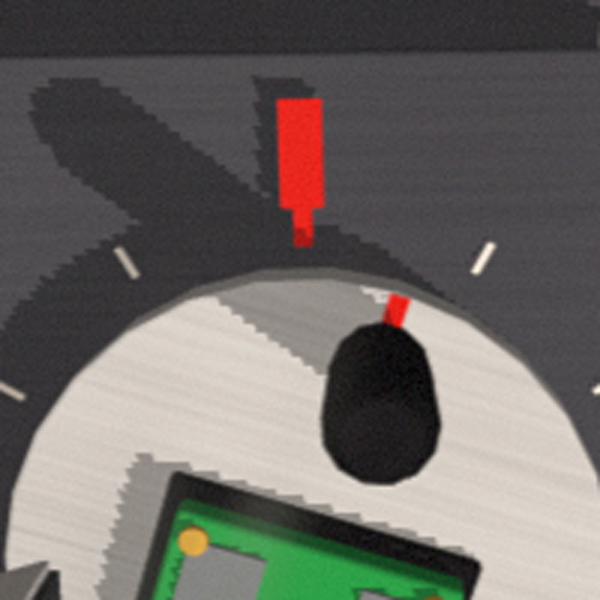

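```bash
cat >> h.py <<'E'
PX=(612.2,-.1,-.049)
def grasp_pose(q,h=0,px=None):
    m,Rb=model(*(px or PX),q); return m['handle']+Rb@NN*(-19+h),Rtool(Rb)
def arc(q0,q1,n=10,h=0,corr=None,px=None):
    s=arm.read_state(); corr=np.zeros(3) if corr is None else corr
    for i in range(1,n+1):
        p,R=grasp_pose(q0+(q1-q0)*i/n,h,px); t,r=rel(p+corr,R,s); print(np.round(t,4).tolist(),np.round(r,4).tolist())
E
python3 -c "
from h import *
show(*grasp_pose(-.272))"
```

```text
[0.0071, -0.0093, 0.3224] [-0.0007, -0.0, -0.0015] deg 0.6 mm 129.1
```

```bash
python3 -m inch '[[[0.007,-0.009,0.03],[0,0,-0.0015],0],[[0.007,-0.009,0.07],[0,0,-0.0015],0],[[0.007,-0.009,0.11],[0,0,-0.0015],0],[[0.007,-0.009,0.15],[0,0,-0.0015],0],[[0.007,-0.009,0.19],[0,0,-0.0015],0],[[0.007,-0.009,0.23],[0,0,-0.0015],0],[[0.007,-0.009,0.27],[0,0,-0.0015],0],[[0.007,-0.009,0.30],[0,0,-0.0015],0],[[0.007,-0.009,0.32],[0,0,-0.0015],0],[[0.007,-0.009,0.322],[0,0,-0.0015],0]]'
python3 - <<'E'
from h import *
show(*grasp_pose(-.272))
cv2.imwrite('pics/w2.png',arm.capture('wrist'))
E
```

```text
time_s: 3.6
tool_pos: [517.4, 19.8, 193.3]
orientation: [[-0.918, 0.051, 0.392], [0.039, 0.998, -0.04], [-0.394, -0.021, -0.919]]
ft_force: [0.8, -1.7, -0.5]
finger_gap: 94.7
[-0.0112, 0.0093, 0.0195] [-0.0032, -0.0022, 0.001] deg 1.5 mm 9.7
```

View pics/w2.png

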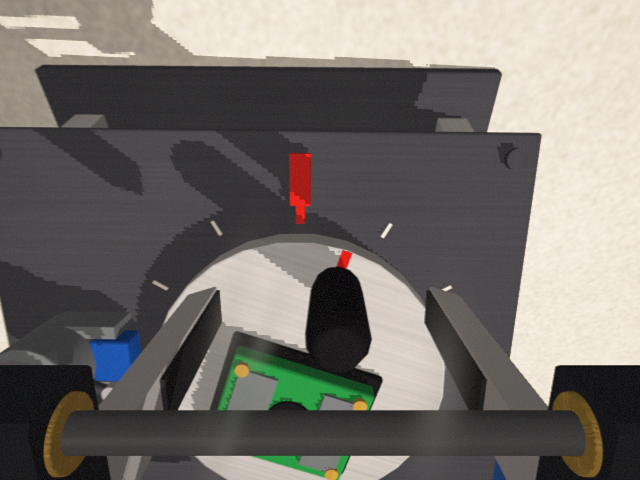

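```bash
python3 -m inch '[[[-0.011,0.009,0.01],[-0.003,-0.002,0.001],0],[[-0.011,0.009,0.0195],[-0.003,-0.002,0.001],0],[[-0.011,0.009,0.0195],[-0.003,-0.002,0.001],0],[[-0.011,0.009,0.0195],[-0.003,-0.002,0.001],150],[[-0.011,0.009,0.0195],[-0.003,-0.002,0.001],255],[[-0.011,0.009,0.0195],[-0.003,-0.002,0.001],255],[[-0.011,0.009,0.0195],[-0.003,-0.002,0.001],255],[[-0.011,0.009,0.0195],[-0.003,-0.002,0.001],255],[[-0.011,0.009,0.0195],[-0.003,-0.002,0.001],255],[[-0.011,0.009,0.0195],[-0.003,-0.002,0.001],255]]'
python3 - <<'E'
from h import *
show(*grasp_pose(-.272))
s=arm.read_state();print(s['joint_vel'].round(3))
arc(-.272,.1)
E
```

```text
time_s: 4.48
tool_pos: [525.0, 23.0, 186.9]
orientation: [[-0.913, 0.049, 0.405], [0.045, 0.999, -0.02], [-0.405, -0.001, -0.914]]
ft_force: [-0.4, -0.1, -0.1]
finger_gap: 50.7
[-0.0005, 0.0001, -0.0024] [-0.0001, -0.0003, 0.0] deg 0.1 mm 1.0
[ 0.003  0.002 -0.003 -0.     0.003 -0.002 -0.002]
[0.0011, -0.0062, -0.0023] [-0.0001, -0.0003, 0.0]
[0.0025, -0.0126, -0.0023] [-0.0001, -0.0003, 0.0]
[0.0037, -0.019, -0.0023] [-0.0001, -0.0003, 0.0]
[0.0046, -0.0254, -0.0023] [-0.0001, -0.0003, 0.0]
[0.0053, -0.0319, -0.0023] [-0.0001, -0.0003, 0.0]
[0.0057, -0.0384, -0.0023] [-0.0001, -0.0003, 0.0]
[0.0059, -0.0449, -0.0023] [-0.0001, -0.0003, 0.0]
[0.0059, -0.0514, -0.0023] [-0.0001, -0.0003, 0.0]
[0.0056, -0.0579, -0.0023] [-0.0001, -0.0003, 0.0]
[0.0051, -0.0644, -0.0023] [-0.0001, -0.0003, 0.0]
```

```bash
python3 -m inch '[[[0,0,-0.002],[0,0,0],255],[[0,0,-0.002],[0,0,0],255],[[0,0,-0.002],[0,0,0],255],[[0,0,-0.002],[0,0,0],255],[[0,0,-0.002],[0,0,0],255],[[0,0,-0.002],[0,0,0],255],[[0,0,-0.002],[0,0,0],255],[[0,0,-0.002],[0,0,0],255],[[0,0,-0.002],[0,0,0],255],[[0,0,-0.002],[0,0,0],255]]'
python3 - <<'E'
from h import *
E=wristE();im=arm.capture('wrist');cv2.imwrite('pics/w3.png',im)
show(*grasp_pose(-.272));arc(-.272,.0)
E
```

```text
time_s: 5.32
tool_pos: [524.6, 23.1, 187.6]
orientation: [[-0.913, 0.049, 0.404], [0.045, 0.999, -0.02], [-0.405, -0.001, -0.914]]
ft_force: [-0.4, 2.2, 3.5]
finger_gap: 27.6
[-0.0007, -0.0001, -0.0003] [-0.0001, -0.0003, 0.0] deg 0.1 mm 0.3
[0.0005, -0.0047, -0.0003] [-0.0001, -0.0003, 0.0]
[0.0016, -0.0093, -0.0003] [-0.0001, -0.0003, 0.0]
[0.0025, -0.014, -0.0003] [-0.0001, -0.0003, 0.0]
[0.0034, -0.0187, -0.0002] [-0.0001, -0.0003, 0.0]
[0.0041, -0.0234, -0.0002] [-0.0001, -0.0003, 0.0]
[0.0047, -0.0281, -0.0002] [-0.0001, -0.0003, 0.0]
[0.0051, -0.0328, -0.0002] [-0.0001, -0.0003, 0.0]
[0.0054, -0.0376, -0.0002] [-0.0001, -0.0003, 0.0]
[0.0056, -0.0424, -0.0002] [-0.0001, -0.0003, 0.0]
[0.0057, -0.0471, -0.0002] [-0.0001, -0.0003, 0.0]
```

View pics/w3.png

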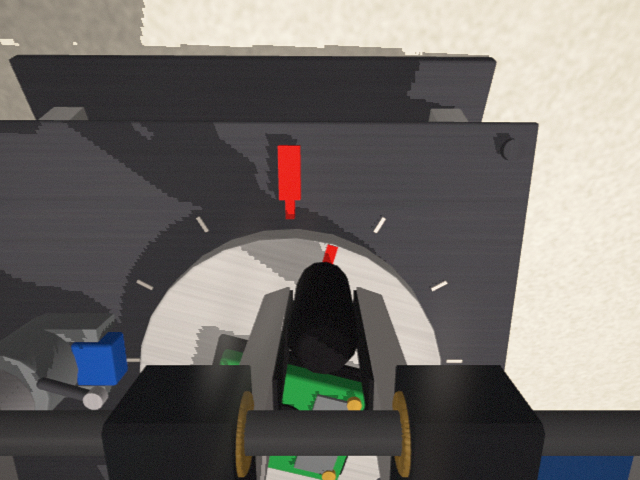

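```bash
python3 -m inch '[[[0.001,-0.007,0],[0,0,0],255],[[0.0025,-0.014,0],[0,0,0],255],[[0.004,-0.0215,0],[0,0,0],255],[[0.0045,-0.028,0],[0,0,0],255],[[0.005,-0.035,0],[0,0,0],255],[[0.0055,-0.042,0],[0,0,0],255],[[0.0057,-0.047,0],[0,0,0],255],[[0.0057,-0.047,0],[0,0,0],255],[[0.0057,-0.047,0],[0,0,0],255],[[0.0057,-0.047,0],[0,0,0],255]]'
python3 - <<'E'
from h import *
E=wristE();np.save('E4.npy',E);im=arm.capture('wrist');cv2.imwrite('pics/w4.png',im)
m,Rb=model(*PX,0)
for k in ['pointer','handle']: print(pw(E,m[k]))
print('rim',pw(E,m['disc_axis']+Rb@(26*NN-90*UP)))
cv2.imwrite('pics/w4z.png',cv2.resize(im[150:350,200:400],None,fx=3,fy=3,interpolation=cv2.INTER_CUBIC))
show(*grasp_pose(0.));arc(0,.6)
E
```

```text
time_s: 6.2
tool_pos: [521.2, 3.2, 186.6]
orientation: [[-0.913, 0.051, 0.404], [0.045, 0.999, -0.022], [-0.404, -0.002, -0.915]]
ft_force: [-4.8, -1.5, 3.7]
finger_gap: 27.4
[326.23457227 220.37264151]
[327.18859599 326.22630673]
rim [326.46463024 241.94996947]
[-0.001, 0.0029, -0.0003] [-0.0004, -0.0004, -0.0001] deg 0.2 mm 1.2
[-0.0013, -0.0076, -0.0003] [-0.0004, -0.0004, -0.0001]
[-0.0023, -0.018, -0.0002] [-0.0004, -0.0004, -0.0001]
[-0.0039, -0.0284, -0.0002] [-0.0004, -0.0004, -0.0001]
[-0.0061, -0.0387, -0.0002] [-0.0004, -0.0004, -0.0001]
[-0.0089, -0.0488, -0.0002] [-0.0004, -0.0004, -0.0001]
[-0.0123, -0.0587, -0.0002] [-0.0004, -0.0004, -0.0001]
[-0.0163, -0.0684, -0.0001] [-0.0004, -0.0004, -0.0001]
[-0.0208, -0.0779, -0.0001] [-0.0004, -0.0004, -0.0001]
[-0.026, -0.087, -0.0001] [-0.0004, -0.0004, -0.0001]
[-0.0316, -0.0959, -0.0001] [-0.0004, -0.0004, -0.0001]
```

View pics/w4z.png

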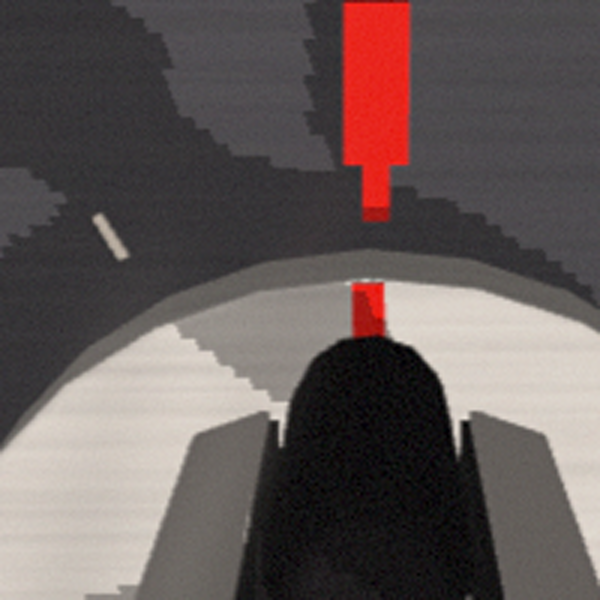

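```bash
python3 -m inch '[[[-0.0013,-0.0076,0],[0,0,0],255],[[-0.0023,-0.018,0],[0,0,0],255],[[-0.0039,-0.0284,0],[0,0,0],255],[[-0.0061,-0.0387,0],[0,0,0],255],[[-0.0089,-0.0488,0],[0,0,0],255],[[-0.0123,-0.0587,0],[0,0,0],255],[[-0.0163,-0.0684,0],[0,0,0],255],[[-0.0208,-0.0779,0],[0,0,0],255],[[-0.026,-0.087,0],[0,0,0],255],[[-0.0316,-0.0959,0],[0,0,0],255]]'
cat > nx.py <<'E'
import sys
from h import *
q0,q1=map(float,sys.argv[1:3])
s=arm.read_state();m,Rb=model(*PX,0)
v=Rb.T@(np.array(s['tool_pos'])-m['disc_axis']);u=v@UP;y=v[1]
q=np.arctan2(-y,-u)%(2*np.pi);print('q %.3f r %.1f h %.1f'%(q,np.hypot(u,y),v@NN),'F tool',(np.array(s['orientation']).T@s['ft_force']).round(1),s['finger_gap'].__round__(1) if hasattr(s['finger_gap'],'__round__') else s['finger_gap'])
arc(q0,q1)
E
python3 nx.py .6 1.3
```

```text
time_s: 7.08
tool_pos: [530.3, -35.9, 191.6]
orientation: [[-0.914, 0.051, 0.403], [0.045, 0.999, -0.023], [-0.404, -0.003, -0.915]]
ft_force: [-5.2, 1.1, 4.0]
finger_gap: 27.3
q 0.599 r 70.5 h 66.0 F tool [ 3.2  0.9 -5.8] 27.3
[-0.0084, -0.0092, -0.0001] [-0.0005, -0.0006, -0.0]
[-0.0164, -0.0185, -0.0001] [-0.0005, -0.0006, -0.0]
[-0.0249, -0.0273, -0.0001] [-0.0005, -0.0006, -0.0]
[-0.0341, -0.0354, -0.0001] [-0.0005, -0.0006, -0.0]
[-0.0438, -0.0429, -0.0001] [-0.0005, -0.0006, -0.0]
[-0.054, -0.0496, -0.0001] [-0.0005, -0.0006, -0.0]
[-0.0647, -0.0557, -0.0002] [-0.0005, -0.0006, -0.0]
[-0.0757, -0.0609, -0.0002] [-0.0005, -0.0006, -0.0]
[-0.0871, -0.0654, -0.0002] [-0.0005, -0.0006, -0.0]
[-0.0988, -0.0691, -0.0002] [-0.0005, -0.0006, -0.0]
```

Tracking is excellent and the forces are low.

```bash
python3 -m inch '[[[-0.0084,-0.0092,0],[-0.0005,-0.0006,0],255],[[-0.0164,-0.0185,0],[-0.0005,-0.0006,0],255],[[-0.0249,-0.0273,0],[-0.0005,-0.0006,0],255],[[-0.0341,-0.0354,0],[-0.0005,-0.0006,0],255],[[-0.0438,-0.0429,0],[-0.0005,-0.0006,0],255],[[-0.054,-0.0496,0],[-0.0005,-0.0006,0],255],[[-0.0647,-0.0557,0],[-0.0005,-0.0006,0],255],[[-0.0757,-0.0609,0],[-0.0005,-0.0006,0],255],[[-0.0871,-0.0654,0],[-0.0005,-0.0006,0],255],[[-0.0988,-0.0691,0],[-0.0005,-0.0006,0],255]]'
python3 nx.py 1.3 2.0
```

```text
time_s: 7.92
tool_pos: [565.4, -65.9, 207.9]
orientation: [[-0.912, 0.05, 0.406], [0.045, 0.999, -0.021], [-0.407, -0.0, -0.913]]
ft_force: [-4.8, -0.8, 5.1]
finger_gap: 27.5
q 1.309 r 70.5 h 66.0 F tool [ 2.3 -1.  -6.6] 27.5
[-0.0107, -0.0013, 0.0] [-0.0001, 0.0, -0.0001]
[-0.0228, -0.0033, 0.0] [-0.0001, 0.0, -0.0001]
[-0.035, -0.0045, 0.0] [-0.0001, 0.0, -0.0001]
[-0.0472, -0.0048, 0.0] [-0.0001, 0.0, -0.0001]
[-0.0595, -0.0043, 0.0] [-0.0001, 0.0, -0.0001]
[-0.0716, -0.0029, 0.0] [-0.0001, 0.0, -0.0001]
[-0.0837, -0.0006, 0.0] [-0.0001, 0.0, -0.0001]
[-0.0955, 0.0025, 0.0] [-0.0001, 0.0, -0.0001]
[-0.1071, 0.0064, 0.0] [-0.0001, 0.0, -0.0001]
[-0.1184, 0.0111, 0.0] [-0.0001, 0.0, -0.0001]
```

```bash
python3 -m inch '[[[-0.0107,-0.0013,0],[0,0,0],255],[[-0.0228,-0.0033,0],[0,0,0],255],[[-0.035,-0.0045,0],[0,0,0],255],[[-0.0472,-0.0048,0],[0,0,0],255],[[-0.0595,-0.0043,0],[0,0,0],255],[[-0.0716,-0.0029,0],[0,0,0],255],[[-0.0837,-0.0006,0],[0,0,0],255],[[-0.0955,0.0025,0],[0,0,0],255],[[-0.1071,0.0064,0],[0,0,0],255],[[-0.1184,0.0111,0],[0,0,0],255]]'
python3 nx.py 2.0 2.6
python3 - <<'E'
from h import *
cv2.imwrite('pics/side5.png',cv2.resize(arm.capture('side')[80:330,230:480],None,fx=2.4,fy=2.4))
E
```

```text
time_s: 8.75
tool_pos: [609.4, -63.6, 227.4]
orientation: [[-0.912, 0.05, 0.407], [0.046, 0.999, -0.021], [-0.407, -0.001, -0.913]]
ft_force: [-3.6, -0.9, 4.6]
finger_gap: 27.5
q 2.008 r 70.2 h 66.0 F tool [ 1.3 -1.1 -5.6] 27.5
[-0.008, 0.0044, 0.0001] [-0.0001, 0.0001, -0.0001]
[-0.0171, 0.0096, 0.0001] [-0.0001, 0.0001, -0.0001]
[-0.0259, 0.0154, 0.0001] [-0.0001, 0.0001, -0.0001]
[-0.0343, 0.0217, 0.0001] [-0.0001, 0.0001, -0.0001]
[-0.0423, 0.0284, 0.0001] [-0.0001, 0.0001, -0.0001]
[-0.0499, 0.0357, 0.0001] [-0.0001, 0.0001, -0.0001]
[-0.0571, 0.0433, 0.0001] [-0.0001, 0.0001, -0.0001]
[-0.0638, 0.0514, 0.0001] [-0.0001, 0.0001, -0.0001]
[-0.07, 0.0599, 0.0001] [-0.0001, 0.0001, -0.0001]
[-0.0757, 0.0687, 0.0001] [-0.0001, 0.0001, -0.0001]
```

View pics/side5.png

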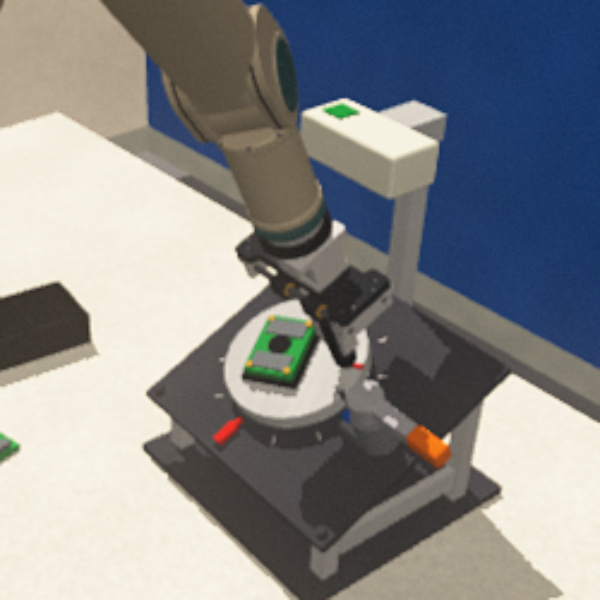

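```bash
python3 -m inch '[[[-0.008,0.0044,0],[0,0,0],255],[[-0.0171,0.0096,0],[0,0,0],255],[[-0.0259,0.0154,0],[0,0,0],255],[[-0.0343,0.0217,0],[0,0,0],255],[[-0.0423,0.0284,0],[0,0,0],255],[[-0.0499,0.0357,0],[0,0,0],255],[[-0.0571,0.0433,0],[0,0,0],255],[[-0.0638,0.0514,0],[0,0,0],255],[[-0.07,0.0599,0],[0,0,0],255],[[-0.0757,0.0687,0],[0,0,0],255]]'
python3 nx.py 2.6 3.2
```

```text
time_s: 9.63
tool_pos: [639.1, -36.2, 240.0]
orientation: [[-0.912, 0.049, 0.407], [0.045, 0.999, -0.02], [-0.407, 0.0, -0.913]]
ft_force: [-5.4, 0.4, 2.5]
finger_gap: 27.2
q 2.621 r 69.9 h 66.0 F tool [ 3.9  0.1 -4.5] 27.2
[-0.0034, 0.0058, 0.0] [0.0001, 0.0001, -0.0]
[-0.008, 0.0153, 0.0] [0.0001, 0.0001, -0.0]
[-0.012, 0.025, 0.0] [0.0001, 0.0001, -0.0]
[-0.0154, 0.0349, 0.0] [0.0001, 0.0001, -0.0]
[-0.0182, 0.045, 0.0] [0.0001, 0.0001, -0.0]
[-0.0204, 0.0553, 0.0] [0.0001, 0.0001, -0.0]
[-0.022, 0.0657, 0.0] [0.0001, 0.0001, -0.0]
[-0.023, 0.0761, 0.0] [0.0001, 0.0001, -0.0]
[-0.0233, 0.0866, 0.0001] [0.0001, 0.0001, -0.0]
[-0.023, 0.0971, 0.0001] [0.0001, 0.0001, -0.0]
```

```bash
python3 -m inch '[[[-0.0034,0.0058,0],[0,0,0],255],[[-0.008,0.0153,0],[0,0,0],255],[[-0.012,0.025,0],[0,0,0],255],[[-0.0154,0.0349,0],[0,0,0],255],[[-0.0182,0.045,0],[0,0,0],255],[[-0.0204,0.0553,0],[0,0,0],255],[[-0.022,0.0657,0],[0,0,0],255],[[-0.023,0.0761,0],[0,0,0],255],[[-0.0233,0.0866,0],[0,0,0],255],[[-0.023,0.0971,0],[0,0,0],255]]'
python3 nx.py 3.2 3.9
```

```text
time_s: 10.47
tool_pos: [649.1, 1.5, 243.6]
orientation: [[-0.912, 0.05, 0.406], [0.045, 0.999, -0.021], [-0.407, -0.001, -0.914]]
ft_force: [-4.8, -1.9, 3.3]
finger_gap: 27.2
q 3.191 r 69.7 h 65.9 F tool [ 2.9 -2.2 -5. ] 27.2
[0.0005, 0.0139, -0.0002] [-0.0002, -0.0, -0.0001]
[0.0025, 0.0259, -0.0002] [-0.0002, -0.0, -0.0001]
[0.0053, 0.0379, -0.0002] [-0.0002, -0.0, -0.0001]
[0.009, 0.0495, -0.0002] [-0.0002, -0.0, -0.0001]
[0.0135, 0.0609, -0.0002] [-0.0002, -0.0, -0.0001]
[0.0187, 0.072, -0.0002] [-0.0002, -0.0, -0.0001]
[0.0247, 0.0827, -0.0002] [-0.0002, -0.0, -0.0001]
[0.0315, 0.0929, -0.0003] [-0.0002, -0.0, -0.0001]
[0.039, 0.1026, -0.0003] [-0.0002, -0.0, -0.0001]
[0.0471, 0.1118, -0.0003] [-0.0002, -0.0, -0.0001]
```

```bash
python3 -m inch '[[[0.0005,0.0139,0],[0,0,0],255],[[0.0025,0.0259,0],[0,0,0],255],[[0.0053,0.0379,0],[0,0,0],255],[[0.009,0.0495,0],[0,0,0],255],[[0.0135,0.0609,0],[0,0,0],255],[[0.0187,0.072,0],[0,0,0],255],[[0.0247,0.0827,0],[0,0,0],255],[[0.0315,0.0929,0],[0,0,0],255],[[0.039,0.1026,0],[0,0,0],255],[[0.0471,0.1118,0],[0,0,0],255]]'
python3 nx.py 3.9 4.7
```

```text
time_s: 11.3
tool_pos: [634.3, 46.2, 235.9]
orientation: [[-0.912, 0.052, 0.406], [0.046, 0.999, -0.023], [-0.407, -0.002, -0.913]]
ft_force: [-2.8, -3.8, 3.7]
finger_gap: 27.4
q 3.890 r 69.6 h 65.9 F tool [ 0.8 -3.9 -4.4] 27.4
[0.0104, 0.0117, -0.0003] [-0.0005, 0.0, -0.0003]
[0.0212, 0.0207, -0.0004] [-0.0005, 0.0, -0.0003]
[0.0327, 0.0287, -0.0004] [-0.0005, 0.0, -0.0003]
[0.0448, 0.0358, -0.0004] [-0.0005, 0.0, -0.0003]
[0.0574, 0.0419, -0.0004] [-0.0005, 0.0, -0.0003]
[0.0704, 0.0469, -0.0005] [-0.0005, 0.0, -0.0003]
[0.0838, 0.0509, -0.0005] [-0.0005, 0.0, -0.0003]
[0.0975, 0.0539, -0.0005] [-0.0005, 0.0, -0.0003]
[0.1114, 0.0557, -0.0005] [-0.0005, 0.0, -0.0003]
[0.1254, 0.0564, -0.0005] [-0.0005, 0.0, -0.0003]
```

```bash
python3 -m inch '[[[0.0104,0.0117,0],[0,0,0],255],[[0.0212,0.0207,0],[0,0,0],255],[[0.0327,0.0287,0],[0,0,0],255],[[0.0448,0.0358,0],[0,0,0],255],[[0.0574,0.0419,0],[0,0,0],255],[[0.0704,0.0469,0],[-0.0005,0,-0.0003],255],[[0.0838,0.0509,0],[-0.0005,0,-0.0003],255],[[0.0975,0.0539,0],[-0.0005,0,-0.0003],255],[[0.1114,0.0557,0],[-0.0005,0,-0.0003],255],[[0.1254,0.0564,0],[-0.0005,0,-0.0003],255]]'
python3 nx.py 4.7 5.5
```

```text
time_s: 12.13
tool_pos: [589.6, 70.9, 215.5]
orientation: [[-0.912, 0.049, 0.407], [0.045, 0.999, -0.02], [-0.407, -0.0, -0.913]]
ft_force: [0.7, -4.4, 2.2]
finger_gap: 27.5
q 4.701 r 69.8 h 65.8 F tool [-1.8 -4.3 -1.6] 27.5
[0.0139, 0.0001, -0.0005] [-0.0, 0.0001, 0.0]
[0.0278, -0.0014, -0.0005] [-0.0, 0.0001, 0.0]
[0.0416, -0.004, -0.0005] [-0.0, 0.0001, 0.0]
[0.0551, -0.0077, -0.0005] [-0.0, 0.0001, 0.0]
[0.0682, -0.0125, -0.0005] [-0.0, 0.0001, 0.0]
[0.081, -0.0183, -0.0005] [-0.0, 0.0001, 0.0]
[0.0932, -0.0251, -0.0005] [-0.0, 0.0001, 0.0]
[0.1048, -0.0328, -0.0005] [-0.0, 0.0001, 0.0]
[0.1158, -0.0415, -0.0005] [-0.0, 0.0001, 0.0]
[0.1261, -0.051, -0.0005] [-0.0, 0.0001, 0.0]
```

```bash
python3 -m inch '[[[0.0139,0.0001,-0.0005],[0,0,0],255],[[0.0278,-0.0014,-0.0005],[0,0,0],255],[[0.0416,-0.004,-0.0005],[0,0,0],255],[[0.0551,-0.0077,-0.0005],[0,0,0],255],[[0.0682,-0.0125,-0.0005],[0,0,0],255],[[0.081,-0.0183,-0.0005],[0,0,0],255],[[0.0932,-0.0251,-0.0005],[0,0,0],255],[[0.1048,-0.0328,-0.0005],[0,0,0],255],[[0.1158,-0.0415,-0.0005],[0,0,0],255],[[0.1261,-0.051,-0.0005],[0,0,0],255]]'
python3 nx.py 5.5 6.283
```

```text
time_s: 12.97
tool_pos: [543.6, 54.1, 195.5]
orientation: [[-0.911, 0.048, 0.409], [0.045, 0.999, -0.017], [-0.409, 0.002, -0.912]]
ft_force: [6.7, -2.7, -2.2]
finger_gap: 27.6
q 5.475 r 70.2 h 65.9 F tool [-5.3 -2.4  4.8] 27.6
[0.012, -0.0135, -0.0003] [0.0004, 0.0004, 0.0]
[0.0205, -0.0243, -0.0003] [0.0004, 0.0004, 0.0]
[0.0281, -0.0357, -0.0004] [0.0004, 0.0004, 0.0]
[0.0348, -0.0476, -0.0004] [0.0004, 0.0004, 0.0]
[0.0405, -0.0601, -0.0005] [0.0004, 0.0004, 0.0]
[0.0452, -0.0729, -0.0005] [0.0004, 0.0004, 0.0]
[0.0489, -0.0861, -0.0006] [0.0004, 0.0004, 0.0]
[0.0516, -0.0996, -0.0006] [0.0004, 0.0004, 0.0]
[0.0532, -0.1132, -0.0007] [0.0004, 0.0004, 0.0]
[0.0537, -0.1269, -0.0007] [0.0004, 0.0004, 0.0]
```

```bash
python3 -m inch '[[[0.012,-0.0135,-0.0003],[0,0,0],255],[[0.0225,-0.027,-0.0003],[0,0,0],255],[[0.0315,-0.0415,-0.0003],[0,0,0],255],[[0.0395,-0.058,-0.0004],[0.0004,0.0004,0],255],[[0.0452,-0.0729,-0.0005],[0.0004,0.0004,0],255],[[0.0489,-0.0861,-0.0006],[0.0004,0.0004,0],255],[[0.0516,-0.0996,-0.0006],[0.0004,0.0004,0],255],[[0.0532,-0.1132,-0.0007],[0.0004,0.0004,0],255],[[0.0537,-0.1255,-0.0007],[0.0004,0.0004,0],255],[[0.0537,-0.1255,-0.0007],[0.0004,0.0004,0],255]]'
python3 nx.py 6.283 6.283 | head -2
python3 - <<'E'
from h import *
E=wristE();im=arm.capture('wrist')
m,Rb=model(*PX,0)
print(pw(E,m['pointer']),'rim',pw(E,m['disc_axis']+Rb@(26*NN-90*UP)))
cv2.imwrite('pics/w6z.png',cv2.resize(im[150:350,200:400],None,fx=3,fy=3,interpolation=cv2.INTER_CUBIC))
E
```

```text
time_s: 13.8
tool_pos: [521.1, 3.8, 186.6]
orientation: [[-0.913, 0.05, 0.406], [0.046, 0.999, -0.02], [-0.406, -0.0, -0.914]]
ft_force: [0.3, -0.3, -1.6]
finger_gap: 27.3
q 0.007 r 70.5 h 66.0 F tool [ 0.4 -0.3  1.6] 27.3
[-0.0011, 0.0013, -0.0001] [-0.0001, -0.0001, -0.0002]
[324.91380066 220.25086905] rim [325.11251259 241.9115628 ]
```

View pics/w6z.png

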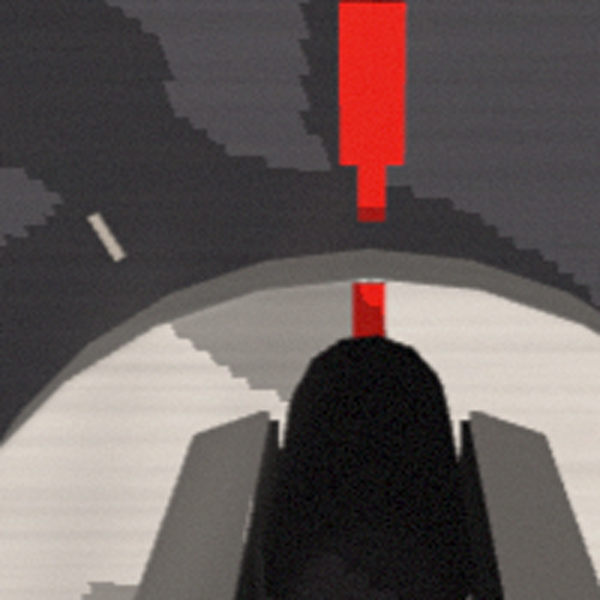

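```bash
python3 -m inch '[[[0,0.001,0],[0,0,0],255],[[0,0.001,0],[0,0,0],0],[[0,0.001,0],[0,0,0],0],[[0,0.001,0],[0,0,0],0],[[0,0.001,0],[0,0,0],0],[[0,0.001,0],[0,0,0],0],[[0,0.001,0],[0,0,0],0],[[0,0.001,0],[0,0,0],0],[[0,0.001,-0.01],[0,0,0],0],[[0,0.001,-0.03],[0,0,0],0]]'
python3 - <<'E'
from h import *
m,Rb=model(*PX,0)
N=Rb@NN
def lev(q,h=60,back=0):
    d=-np.sin(q)*UP-np.cos(q)*Y; mo=-np.cos(q)*UP+np.sin(q)*Y
    return m['lever_pivot']+Rb@(85*d-mo*(11+8*abs(np.cos(q))+12.5*abs(np.sin(q))+back)+(h-75)*NN)
p=lev(0,200,25); print(p); show(p,Rtool(Rb))
for n,uv in [('scene',(183,228)),('side',(487,370))]:
    o,d=ray(n,uv); print(o+d*(60-o[2])/d[2])
E
```

```text
time_s: 14.68
tool_pos: [515.9, 4.6, 197.0]
orientation: [[-0.913, 0.05, 0.404], [0.046, 0.999, -0.021], [-0.405, -0.001, -0.914]]
ft_force: [-0.2, 0.1, 0.6]
finger_gap: 83.9
[ 550.46318152 -232.35487249  351.53813739]
[-0.2624, -0.5875, -0.3059] [-0.0002, -0.0003, -0.0001] deg 0.1 mm 285.0
[ 609.5919583  -473.01853804   60.        ]
[ 575.59259746 -493.9333763    60.        ]
```

```bash
python3 -m inch '[[[0,0,-0.06],[0,0,0],0],[[0,0,-0.14],[0,0,0],0],[[0,0,-0.22],[0,0,0],100],[[0,-0.06,-0.28],[0,0,0],255],[[0,-0.14,-0.305],[0,0,0],255],[[0,-0.23,-0.305],[0,0,0],255],[[-0.02,-0.32,-0.305],[0,0,0],255],[[-0.07,-0.41,-0.305],[0,0,0],255],[[-0.12,-0.5,-0.305],[0,0,0],255],[[-0.18,-0.57,-0.305],[0,0,0],255]]'
cat > lv.py <<'E'
import sys
from h import *
m,Rb=model(*PX,0)
def lev(q,h=60,back=0):
    d=-np.sin(q)*UP-np.cos(q)*Y; mo=-np.cos(q)*UP+np.sin(q)*Y
    return m['lever_pivot']+Rb@(85*d-mo*(11+8*abs(np.cos(q))+12.5*abs(np.sin(q))+back)+(h-75)*NN)
E
python3 - <<'E'
from lv import *
show(lev(0,200,25),Rtool(Rb));show(lev(0,60,25),Rtool(Rb))
E=wristE();im=arm.capture('wrist')
for t in ['lever_pivot','lever_tip','handle','pointer']:
    print(t,[(np.round(r['at'],1).tolist(),round(r['conf'],2)) for r in arm.tip_of('wrist',t)[:2]])
for k in ['lever_pivot','lever_tip','pointer']:
    u=pw(E,m[k]);print(k,u);cv2.circle(im,tuple(int(v) for v in u),3,(255,0,255),-1)
for b in [lev(0,60,25),lev(0,60,0)]:
    u=pw(E,b);cv2.circle(im,tuple(int(v) for v in u),3,(0,255,255),-1)
cv2.imwrite('pics/w7.png',im)
E
```

```text
time_s: 15.52
tool_pos: [513.8, -218.8, 334.9]
orientation: [[-0.914, 0.054, 0.402], [0.049, 0.999, -0.023], [-0.403, -0.002, -0.915]]
ft_force: [0.6, 1.3, -0.4]
finger_gap: 44.4
[-0.1021, -0.0291, -0.0004] [-0.0006, -0.0007, -0.0006] deg 0.4 mm 42.5
[-0.1036, -0.0278, 0.3496] [-0.0006, -0.0007, -0.0006] deg 0.4 mm 146.3
lever_pivot [([423.5, 232.1], 0.73)]
lever_tip [([264.0, 227.9], 0.7)]
handle []
pointer [([593.4, 112.3], 0.77)]
lever_pivot [423.10671886 232.16196097]
lever_tip [268.13962403 232.66216463]
pointer [585.34370872 112.34007838]
```

View pics/w7.png

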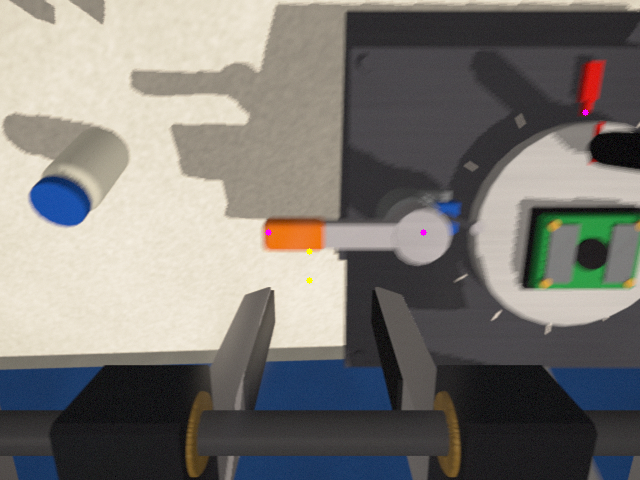

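```bash
python3 -m inch '[[[-0.05,-0.015,0],[0,0,0],255],[[-0.1036,-0.028,0],[0,0,0],255],[[-0.1036,-0.028,0.02],[0,0,0],255],[[-0.1036,-0.028,0.07],[0,0,0],255],[[-0.1036,-0.028,0.13],[0,0,0],255],[[-0.1036,-0.028,0.19],[0,0,0],255],[[-0.1036,-0.028,0.25],[-0.0006,-0.0007,-0.0006],255],[[-0.1036,-0.028,0.31],[-0.0006,-0.0007,-0.0006],255],[[-0.1036,-0.028,0.345],[-0.0006,-0.0007,-0.0006],255],[[-0.1036,-0.028,0.35],[-0.0006,-0.0007,-0.0006],255]]'
cat > lvn.py <<'E'
from lv import *
q0,q1=map(float,sys.argv[1:3]);s=arm.read_state()
b0,b1=(map(float,sys.argv[3:5]) if len(sys.argv)>3 else (0,0))
v=Rb.T@(np.array(s['tool_pos'])-m['disc_axis']);print('u %.1f y %.1f h %.1f'%(v@UP,v[1],v@NN),'F tool',(np.array(s['orientation']).T@s['ft_force']).round(1))
for i in range(1,11):
    f=i/10;t,r=rel(lev(q0+(q1-q0)*f,60,b0+(b1-b0)*f),Rtool(Rb),s);print(t.round(4).tolist(),r.round(4).tolist())
E
python3 lvn.py 0 .4 25 -2
python3 - <<'E'
from h import *
cv2.imwrite('pics/w8.png',arm.capture('wrist'))
E
```

```text
time_s: 16.6
tool_pos: [606.4, -226.8, 219.6]
orientation: [[-0.915, 0.041, 0.402], [0.039, 0.999, -0.012], [-0.402, 0.005, -0.915]]
ft_force: [-0.4, -0.4, -0.3]
finger_gap: 0.7
u 31.1 y -226.7 h 56.9 F tool [ 0.4 -0.4  0.1]
[0.007, -0.0246, -0.0079] [0.0012, -0.0008, 0.0009]
[0.0213, -0.0277, -0.0079] [0.0012, -0.0008, 0.0009]
[0.0357, -0.0301, -0.0078] [0.0012, -0.0008, 0.0009]
[0.0502, -0.0316, -0.0078] [0.0012, -0.0008, 0.0009]
[0.0648, -0.0323, -0.0077] [0.0012, -0.0008, 0.0009]
[0.0793, -0.0322, -0.0076] [0.0012, -0.0008, 0.0009]
[0.0939, -0.0313, -0.0075] [0.0012, -0.0008, 0.0009]
[0.1083, -0.0296, -0.0075] [0.0012, -0.0008, 0.0009]
[0.1226, -0.0271, -0.0074] [0.0012, -0.0008, 0.0009]
[0.1368, -0.0237, -0.0073] [0.0012, -0.0008, 0.0009]
```

View pics/w8.png

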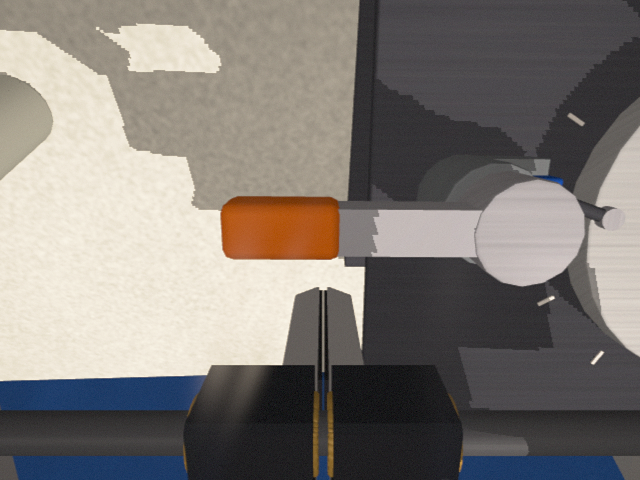

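```bash
python3 -m inch '[[[0.007,-0.0246,-0.008],[0.001,-0.0008,0.0009],255],[[0.0213,-0.0277,-0.008],[0.001,-0.0008,0.0009],255],[[0.0357,-0.0301,-0.008],[0.001,-0.0008,0.0009],255],[[0.0502,-0.0316,-0.008],[0.001,-0.0008,0.0009],255],[[0.0648,-0.0323,-0.008],[0.001,-0.0008,0.0009],255],[[0.0793,-0.0322,-0.008],[0.001,-0.0008,0.0009],255],[[0.0939,-0.0313,-0.008],[0.001,-0.0008,0.0009],255],[[0.1083,-0.0296,-0.008],[0.001,-0.0008,0.0009],255],[[0.1226,-0.0271,-0.008],[0.001,-0.0008,0.0009],255],[[0.1368,-0.0237,-0.008],[0.001,-0.0008,0.0009],255]]'
python3 lvn.py .4 .9 -2 -2
python3 - <<'E'
from h import *
cv2.imwrite('pics/w9.png',arm.capture('wrist'))
E
```

```text
time_s: 17.48
tool_pos: [558.1, -237.1, 204.2]
orientation: [[-0.908, 0.051, 0.415], [0.046, 0.999, -0.023], [-0.416, -0.002, -0.909]]
ft_force: [7.2, -4.8, 0.9]
finger_gap: 0.1
u -18.7 y -239.4 h 62.2 F tool [-7.2 -4.4  2.3]
[0.022, 0.0086, 0.0053] [-0.0004, 0.0016, -0.0002]
[0.0318, 0.0106, 0.0052] [-0.0004, 0.0016, -0.0002]
[0.0417, 0.0131, 0.0051] [-0.0004, 0.0016, -0.0002]
[0.0515, 0.0161, 0.005] [-0.0004, 0.0016, -0.0002]
[0.0612, 0.0196, 0.0049] [-0.0004, 0.0016, -0.0002]
[0.0708, 0.0236, 0.0048] [-0.0004, 0.0016, -0.0002]
[0.0804, 0.0281, 0.0047] [-0.0004, 0.0016, -0.0002]
[0.0897, 0.0332, 0.0046] [-0.0004, 0.0016, -0.0002]
[0.0989, 0.0387, 0.0045] [-0.0004, 0.0016, -0.0002]
[0.1078, 0.0448, 0.0044] [-0.0004, 0.0016, -0.0002]
```

View pics/w9.png

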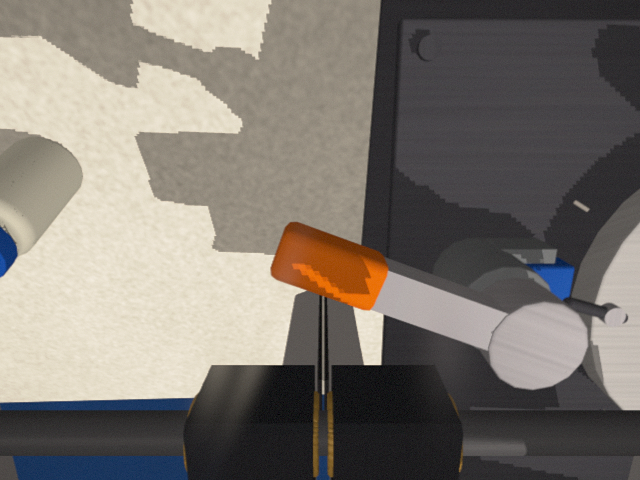

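Contact on the grip is good, with a force of about 8 N. I'll keep pushing.

```bash
python3 -m inch '[[[0.022,0.0086,0.005],[0,0.0016,0],255],[[0.0318,0.0106,0.005],[0,0.0016,0],255],[[0.0417,0.0131,0.005],[0,0.0016,0],255],[[0.0515,0.0161,0.005],[0,0.0016,0],255],[[0.0612,0.0196,0.005],[0,0.0016,0],255],[[0.0708,0.0236,0.005],[0,0.0016,0],255],[[0.0804,0.0281,0.005],[0,0.0016,0],255],[[0.0897,0.0332,0.005],[0,0.0016,0],255],[[0.0989,0.0387,0.005],[0,0.0016,0],255],[[0.1078,0.0448,0.005],[0,0.0016,0],255]]'
python3 lvn.py .9 1.25 -2 -2
python3 - <<'E'
from h import *
cv2.imwrite('pics/w10.png',arm.capture('wrist'))
E
```

```text
time_s: 18.37
tool_pos: [517.5, -216.8, 183.0]
orientation: [[-0.914, 0.051, 0.402], [0.046, 0.999, -0.022], [-0.402, -0.002, -0.915]]
ft_force: [1.4, -0.6, 0.6]
finger_gap: 0.8
u -65.3 y -221.1 h 59.7 F tool [-1.5 -0.5  0. ]
[-0.0026, 0.0036, -0.0008] [-0.0004, -0.0008, -0.0003]
[0.0034, 0.0084, -0.0008] [-0.0004, -0.0008, -0.0003]
[0.0092, 0.0135, -0.0008] [-0.0004, -0.0008, -0.0003]
[0.0149, 0.0187, -0.0008] [-0.0004, -0.0008, -0.0003]
[0.0204, 0.0243, -0.0008] [-0.0004, -0.0008, -0.0003]
[0.0257, 0.03, -0.0008] [-0.0004, -0.0008, -0.0003]
[0.0309, 0.036, -0.0007] [-0.0004, -0.0008, -0.0003]
[0.0358, 0.0422, -0.0007] [-0.0004, -0.0008, -0.0003]
[0.0405, 0.0486, -0.0007] [-0.0004, -0.0008, -0.0003]
[0.0451, 0.0552, -0.0007] [-0.0004, -0.0008, -0.0003]
```

View pics/w10.png

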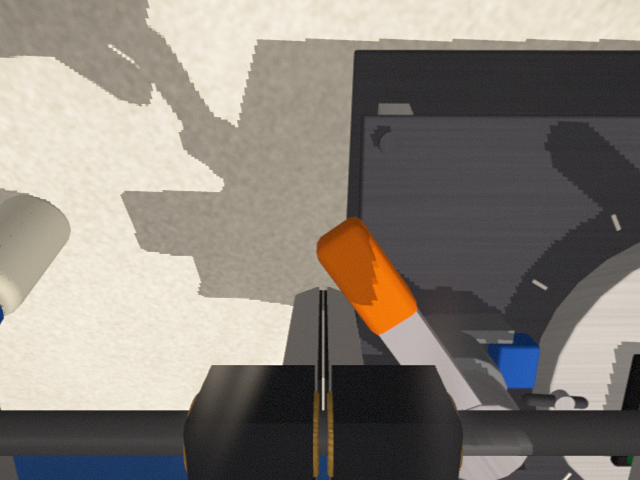

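```bash
python3 -m inch '[[[-0.001,0.0036,0],[0,0,0],255],[[0.0034,0.0084,0],[0,0,0],255],[[0.0092,0.0135,0],[0,0,0],255],[[0.0149,0.0187,0],[0,0,0],255],[[0.0204,0.0243,0],[0,0,0],255],[[0.0257,0.03,0],[0,0,0],255],[[0.0309,0.036,0],[0,0,0],255],[[0.0358,0.0422,0],[0,0,0],255],[[0.0405,0.0486,0],[0,0,0],255],[[0.0451,0.0552,0],[0,0,0],255]]'
python3 lvn.py 1.25 1.5 -2 -1
python3 - <<'E'
from h import *
cv2.imwrite('pics/w11.png',arm.capture('wrist'))
E
```

```text
time_s: 19.25
tool_pos: [498.3, -193.1, 173.5]
orientation: [[-0.917, 0.052, 0.395], [0.047, 0.999, -0.022], [-0.396, -0.001, -0.918]]
ft_force: [-1.0, 0.2, -0.8]
finger_gap: 0.2
u -87.8 y -198.3 h 59.3 F tool [1.2 0.2 0.4]
[-0.0081, 0.003, -0.0019] [-0.0004, -0.0019, -0.0003]
[-0.0052, 0.0077, -0.0019] [-0.0004, -0.0019, -0.0003]
[-0.0025, 0.0124, -0.0019] [-0.0004, -0.0019, -0.0003]
[0.0002, 0.0173, -0.0019] [-0.0004, -0.0019, -0.0003]
[0.0028, 0.0223, -0.0018] [-0.0004, -0.0019, -0.0003]
[0.0052, 0.0273, -0.0018] [-0.0004, -0.0019, -0.0003]
[0.0075, 0.0325, -0.0018] [-0.0004, -0.0019, -0.0003]
[0.0097, 0.0377, -0.0018] [-0.0004, -0.0019, -0.0003]
[0.0117, 0.043, -0.0018] [-0.0004, -0.0019, -0.0003]
[0.0136, 0.0483, -0.0018] [-0.0004, -0.0019, -0.0003]
```

View pics/w11.png

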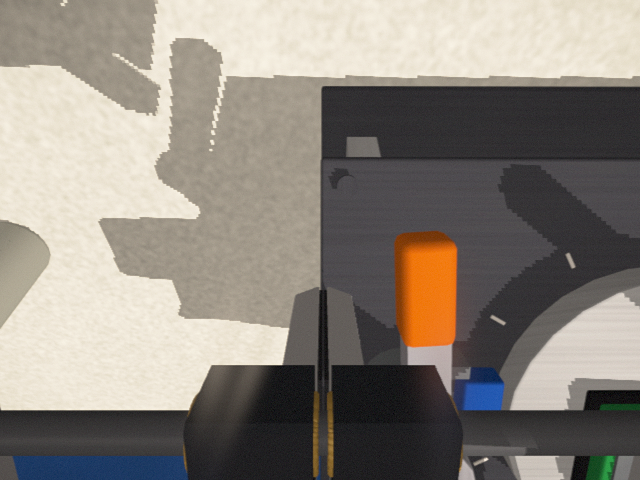

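The lever has snapped over and points downhill, clear of the fingers. I'll retract and check.

```bash
python3 -m inch '[[[0,-0.03,0],[0,0,0],255],[[0,-0.06,0],[0,0,0],255],[[0,-0.06,-0.05],[0,0,0],255],[[0,-0.06,-0.12],[0,0,0],255],[[0,-0.06,-0.2],[0,0,0],255],[[0,-0.06,-0.28],[0,0,0],255],[[0,0.02,-0.33],[0,0,0],255],[[0,0.1,-0.35],[0,0,0],255],[[0,0.2,-0.36],[0,0,0],255],[[0,0.3,-0.36],[0,0,0],255]]'
python3 - <<'E'
from lv import *
s=arm.read_state();p,R=grasp_pose(0,170);show(p,R)
E
```

```text
time_s: 20.13
tool_pos: [445.6, -69.5, 305.4]
orientation: [[-0.918, 0.056, 0.393], [0.05, 0.998, -0.024], [-0.394, -0.002, -0.919]]
ft_force: [1.3, 0.8, -0.4]
finger_gap: 0.5
[-0.0423, 0.1935, -0.0824] [-0.0008, -0.0022, -0.0008] deg 0.9 mm 85.8
```

```bash
python3 -m inch '[[[0,0.05,-0.03],[0,0,0],255],[[-0.01,0.1,-0.06],[0,0,0],255],[[-0.02,0.15,-0.08],[0,0,0],255],[[-0.03,0.19,-0.08],[0,0,0],255],[[-0.04,0.193,-0.08],[0,-0.002,0],255],[[-0.04,0.193,-0.08],[0,-0.002,0],255],[[-0.04,0.193,-0.08],[0,-0.002,0],255],[[-0.04,0.193,-0.08],[0,-0.002,0],255],[[-0.04,0.193,-0.08],[0,-0.002,0],255],[[-0.04,0.193,-0.08],[0,-0.002,0],255]]'
python3 - <<'E'
from lv import *
E=wristE();im=arm.capture('wrist')
m,Rb=model(*PX,0,1.5)
for q in (-.03,0,.03):
    print(q,'rim',pw(E,m['disc_axis']+Rb@(26*NN-88*(np.cos(q)*UP+np.sin(q)*Y))))
print('pointer',pw(E,m['pointer']),'tip',pw(E,m['lever_tip']))
cv2.imwrite('pics/w12.png',im)
cv2.imwrite('pics/w12z.png',cv2.resize(im[150:300,220:420],None,fx=4,fy=4,interpolation=cv2.INTER_CUBIC))
cv2.imwrite('pics/side12.png',arm.capture('side'))
E
```

```text
time_s: 20.97
tool_pos: [451.6, 6.6, 340.4]
orientation: [[-0.913, 0.058, 0.404], [0.052, 0.998, -0.025], [-0.405, -0.002, -0.914]]
ft_force: [-0.6, 0.3, 0.2]
finger_gap: 0.3
-0.03 rim [328.80466053 195.57647964]
0 rim [325.94649521 195.55309996]
0.03 rim [323.089097   195.61484642]
pointer [325.85517699 183.01695583] tip [125.95701597 161.09623259]
```

View pics/w12z.png

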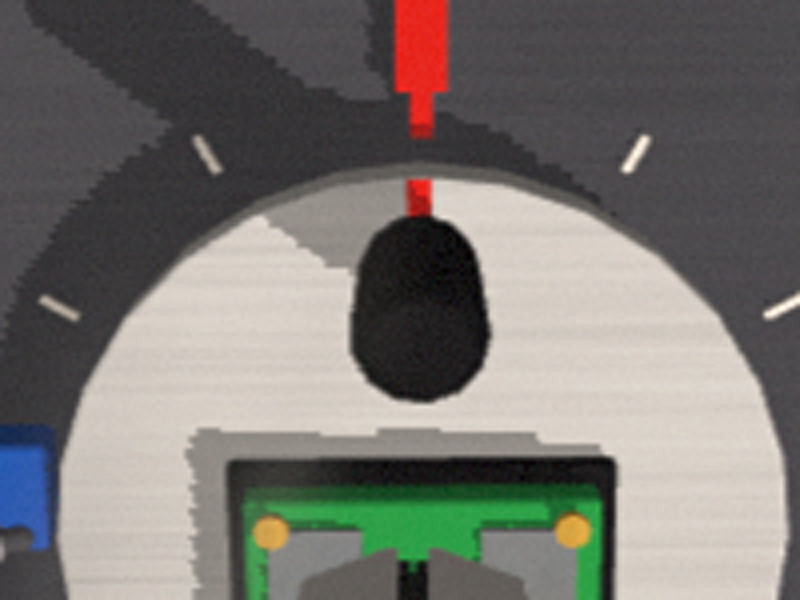

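View pics/w12.png

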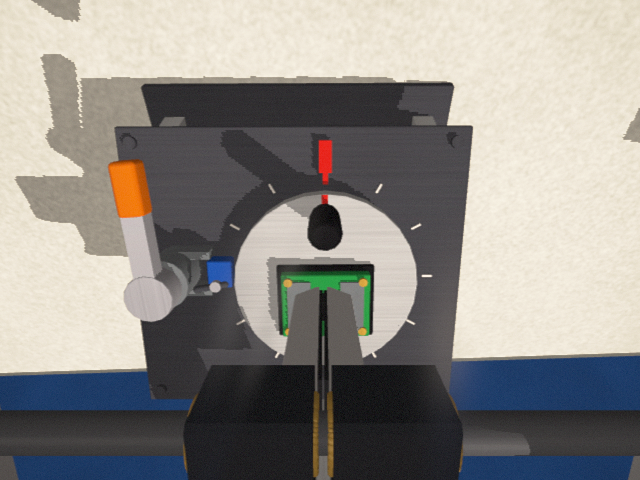

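View pics/side12.png

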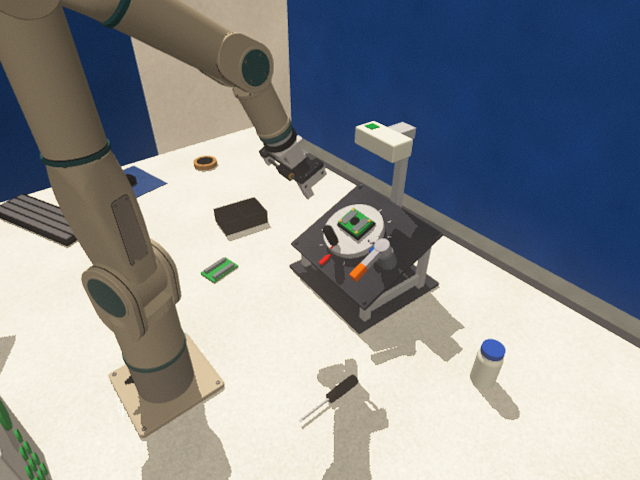

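```bash
python3 -c "
from h import *
print(arm.sign_off())"
```

```text
the job is handed in; nothing more can be done
None
```

The scan is done: the disc is back on the red pointer after one full extra turn and is clamped there. I handed the job in at about 21 s of the 66 s allowed.

- **Disc:** I gripped the handle, turned it counterclockwise up to the pointer, then carried it through one complete turn under the scanner head. The gripper stayed square to the plate throughout. Wrist forces read between moves stayed below about 9 N. I then let go.
- **Lever:** I pushed the orange lever with closed fingers until it snapped past centre, then backed the arm away.

**Last checks:**
- In the last wrist picture the red stripe is about half a pixel off the pointer, roughly 0.006 rad past it.
- The lever lies where the clamped position should be, about straight downhill, and the blue shoe is against the disc's rim.
- The robot is clear of everything, with forces near zero.
- The bin, driver, cover and jar look to be where they started.
- No check failed. My only measures of the disc angle were the pictures and the measured tool position, which agreed to within about 0.01 rad before I let go.

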